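# Lift the coin dish out of its holder and set it on the change mat

## Robot

A 7-joint arm with a two-finger parallel gripper is mounted at the origin on a cart in front of the work surface, level with it; the furniture and walls round the work are solid. World frame = base frame: x ahead of the robot, y to its left, z up, the work surface at z = 0. Lengths are in m, angles in rad, forces in N, time in s.
With the tool pointing down it reaches from about 0.4 to 0.85 m from the base axis. Payload 4.5 kg.
Tool frame: the origin (TCP) lies on the centre line of the jaws, within the pads' length; the fingertips stand r.tcp_to_tips ahead of it and the grasp point (between the pads) lies 11 mm behind it (r.tcp_to_tips is the distance from the TCP to the fingertips, in m); y points along the fingers, x is the direction in which the jaws open and shut, and the axes are right-handed (so a half turn about y gives the same grasp; the last joint's range is limited). The gripper opens to 88 mm and grips with 3 to 60 N. Pads are 18 mm wide; open, the fingers measure 123 mm over their backs; the gripper's body (75 mm by 187 mm) begins 45 mm behind the grasp point.
Start: joints at [-1.199, 0.689, -0.195, 1.565, 0.157, 0.902, -0.215], TCP at [0.207, 0.59, 0.247] pointing down, gripper open.
Joint ranges: [-3.01, 3.01], [-0.46, 2.08], [-1.47, 1.51], [0.13, 2.56], [-1, 4.14], [0.04, 2.09], [-2.66, 2.66]. Speed limits (rad/s): [2.57, 2.57, 3.14, 3.14, 3.14, 3.14, 3.14].

## Interface

Orientations are given as a unit quaternion [x, y, z, w].
In Python, from plant import r gives the robot as it stands. The module is installed in compiled form; this text tells all that it offers.
- The arm moves only by the shell command python3 -m inch 'ROWS' [OPENING] [FORCE]. ROWS is text: rows parted by semicolons, each of 4 numbers parted by spaces: the shift along the tool's x, y, z in mm, then the turn about the tool's y in degrees. In form: x y z spin; .... A call has 1 to 10 rows; each row is the pose to reach, as a shift and turn from the pose commanded when the call began, along the tool's axes at that moment; what a row does not reach only later rows make up. A row lasts 1/10 s, in which the tool goes at most 50 mm and 8.59 degrees, less where a joint would pass 70% of its speed; a pose out of reach is approached as far as the arm can. A call with a gripper value outside its range is refused whole. OPENING is the gripper command: -1 is shut, 1 is fully open, values between are in proportion, set as the call begins (- or left out, the last holds). The fingers move at their own pace and stop on an object; FORCE is the grip in N (left out, the last holds). Time passes only in rows, so rows that repeat a pose let the fingers close. It gives the time, the measured TCP pose, the force and the opening at its end, in the units of the state.
- r.get_state(): the state, without advancing time (a new reading comes with each control period).
- r.snapshot(name): name is "scene" or "side" or "wrist"; returns a dict with "frame" (400x640x3 uint8, red, green, blue), "intrinsics" (3x3 intrinsics, pixels), "R" (3x3) and "t" (3): a world point X has camera coordinates R X + t. Camera axes: x right, y down, z forward; pixel columns grow to the right and rows downward; lengths in m; the calibration is good to about 2 mm. A picture is of the moment at which its call begins. There is no depth.
- r.finish_job(): hands the job in, once; it reports no verdict.
Trained networks look in the newest picture that a camera, given by its name, has taken for a name from the list of things; names that differ only in an ending like _2 or _b are one class to them, and where a whole thing is asked for, a point or a joint stands for the part that bears it (a point fixed in the world has none). Each returns a list of dicts, best first, with "p" (0 to 1); they miss things now and then, are a little off and sometimes report something else, mostly with a low value. They report only what shows in the picture. A call takes as long as a camera call.
- r.trace(camera, name): "region" (400x640 bool, what is visible of it) and "centre" ([row, column] in pixels, amid what is visible of it).
- r.tip_of(camera, name): "centre" ([row, column] in pixels: a listed point, or the origin of a listed thing).
The state is a dict: "clock": time; "q": joint angles; "qd": joint speeds; "joint_torque": joint torques, N m; "tool_pos": TCP position; "eef_rot": TCP orientation; "contact_force": force on the tool from outside, world axes, zero at the start; "moment": the same for the moment, N m; "opening": opening from 0.0 (shut) to 1.0 (fully open).
Only numpy, scipy, OpenCV 4.12 (cv2) and the standard library are available. Lean on these libraries where they do the work, as an engineer would, in place of code of your own. Each camera call takes 0.05 s, during which the arm holds its last target.

## Task

The round coin dish sits sunk in the ring of its holder, too deep to be gripped. Raise the holder's grip lug all the way up so that the push-head lifts the dish through the ring, then take the dish from above and set it down gently (not dropped), upright and wholly on the ribbed change mat, without disturbing the other things on the desk.

Things in the scene. Friction and masses are not known exactly. Their poses are not given: they have to be found in the camera images.
- stand: The dish holder, fixed to the desk: grey base plate 185x90x8 mm, three posts and an aluminium ring (88 mm outside, 60 mm inside diameter) whose top is 102 mm and whose underside is 56 mm above the desk; an inner lip 62 mm above the desk carries the dish. Origin on the desk under the ring's centre; z up. Its -x axis points from the ring to the grip lug, over the base plate, which reaches from x = -127 to +58 mm; a guide rod 16 mm wide and 92 mm high stands at x = -65 mm.
- ring_top (a point): Centre of the ring's top opening, 102 mm above the desk; same axes as the holder.
- lift (a joint): Height of the holder's lift in m: 0 = down (start), 0.036 = top stop. It slides vertically; about 7 to 8 N upward moves it, and friction keeps it, with the dish on it, wherever it is left. The push-head (40 mm diameter) under the dish and the grip lug are one piece and rise together.
- lift_grip (a point): Centre of the lift's black grip lug, 100 mm from the ring's centre along the holder's -x: a block 30 mm long (holder x), 14 mm wide (holder y), 34 mm high, standing on a thin upright; at the start its top is 104 mm above the desk. Grip it from above across its 14 mm width (fingers closing along the holder's y). Rises with the lift. Axes as the holder's.
- dish_center (a point): Centre (half-way up) of the loose grey coin dish: a round open cup, 56 mm outside diameter, 36 mm high, wall 3 mm, about 0.1 kg. Its z axis is its own axis, up when upright. At the start its rim is 4 mm below the ring's top; with the lift at the top its rim stands 32 mm above the ring.
- mat: The change mat, fixed to the desk: dark ribbed rubber square, 120x120 mm, 6 mm thick; x and y run along its sides. Origin under its centre, on the desk.
- mat_top (a point): Centre of the mat's top face, 6 mm above the desk.
- date_stamp: Bystander, to be left alone: upright self-inking stamp, 30x46x74 mm. Origin at the centre of its underside.
- coin_roll_0: Bystander, to be left alone: upright paper-wrapped coin roll, 26 mm diameter, 52 mm high. Origin at the centre of its underside.
- coin_roll_1: Bystander, to be left alone: second upright coin roll, same size. Origin at the centre of its underside.
- coin_roll_2: Bystander, to be left alone: third upright coin roll, same size. Origin at the centre of its underside.
- dish: The same coin dish, origin at the centre of its underside (18 mm below its centre).

How it is judged:
By the outcome, as a careful person would: the job done as asked, in the order asked, and still so for the second after the job is handed in, with the robot touching nothing.
It also fails if it takes over 45 s, if anything falls off the work surface, if the arm or the gripper's body presses on something with over 40 N, if the wrist force passes 120 N, or if a joint passes its speed limit or range.

## Working session

There is one attempt and no reset: what is moved stays moved. The work goes in short steps, Python scripts to look and compute and a shell command to move; the robot and the scene stay as the last step left them, time stands still between calls to the robot, and variables do not carry over. Pictures are saved under pics/ and viewed, and the job is handed in when it is done.

```bash
mkdir -p pics; cat > h.py <<'E'
from plant import r
import numpy as np, cv2
from scipy.spatial.transform import Rotation as Ro
def ray(s,rc):
    K=np.array(s["intrinsics"]);R=np.array(s["R"]);t=np.array(s["t"])
    d=R.T@np.linalg.solve(K,[rc[1],rc[0],1.]);return -R.T@t,d
def atz(s,rc,z):
    c,d=ray(s,rc);return c+d*(z-c[2])/d[2]
def proj(s,X):
    p=np.array(s["intrinsics"])@(np.array(s["R"])@np.array(X)+np.array(s["t"]));return p[:2]/p[2]
def tri(a,b):
    A=np.zeros((3,3));v=np.zeros(3)
    for c,d in (a,b):
        d=d/np.linalg.norm(d);P=np.eye(3)-np.outer(d,d);A+=P;v+=P@c
    return np.linalg.solve(A,v)
E
python3 - <<'E'
from h import *
st=r.get_state();print(st["tool_pos"],st["eef_rot"],Ro.from_quat(st["eef_rot"]).as_matrix().round(3).tolist(),r.tcp_to_tips,st["clock"])
S={}
for c in("scene","side","wrist"):
    S[c]=s=r.snapshot(c);cv2.imwrite(f"pics/{c}0.png",s["frame"][...,::-1])
H=dict(lift_grip=.087,ring_top=.102,stand=0,dish_center=.08,mat_top=.006,date_stamp=0,coin_roll_0=0)
for n,z in H.items():
    R={}
    for c in("scene","side"):
        for d in r.tip_of(c,n)[:4]:
            print(n,c,round(d["p"],2),np.round(d["centre"]),atz(S[c],d["centre"],z).round(4))
            R.setdefault(c,d["centre"])
    if len(R)==2: print("  tri",tri(ray(S["scene"],R["scene"]),ray(S["side"],R["side"])).round(4))
print(r.get_state()["clock"])
E
```

```text
[0.20696711 0.58908395 0.24593628] [ 0.5773201   0.40834818 -0.40935072 -0.57652861] [[0.331, -0.001, -0.944], [0.944, -0.002, 0.331], [-0.002, -1.0, -0.0]] 0.008 0.0
lift_grip scene 0.73 [252. 310.] [0.4232 0.2139 0.087 ]
lift_grip side 0.77 [240. 363.] [0.4244 0.1949 0.087 ]
  tri [0.4218 0.2156 0.0955]
ring_top scene 0.63 [240. 279.] [0.5137 0.2477 0.102 ]
ring_top side 0.83 [244. 317.] [0.5243 0.2456 0.102 ]
  tri [0.5242 0.2378 0.0935]
stand scene 0.94 [269. 278.] [0.5129 0.2608 0.    ]
stand side 0.67 [281. 320.] [0.5186 0.242  0.    ]
stand side 0.43 [241. 366.] [0.4199 0.068  0.    ]
stand side 0.29 [253. 321.] [0.5298 0.1323 0.    ]
  tri [0.5139 0.2593 0.0068]
dish_center scene 0.63 [245. 280.] [0.516  0.2412 0.08  ]
dish_center side 0.82 [256. 318.] [0.5204 0.2567 0.08  ]
  tri [0.5246 0.2333 0.0663]
mat_top scene 0.92 [183. 412.] [ 0.4418 -0.3701  0.006 ]
mat_top scene 0.26 [186. 413.] [ 0.4285 -0.3561  0.006 ]
date_stamp scene 0.75 [206. 303.] [ 0.6608 -0.0182  0.    ]
date_stamp side 0.77 [217. 284.] [ 0.6544 -0.0303  0.    ]
date_stamp side 0.64 [327. 343.] [0.4558 0.3839 0.    ]
date_stamp side 0.5 [294. 241.] [0.6864 0.3071 0.    ]
date_stamp side 0.25 [239. 361.] [0.4329 0.0599 0.    ]
  tri [ 0.6486 -0.005   0.0145]
coin_roll_0 scene 0.63 [253. 231.] [0.6747 0.3012 0.    ]
coin_roll_0 side 0.9 [327. 318.] [0.5047 0.3912 0.    ]
coin_roll_0 side 0.63 [325. 339.] [0.4643 0.3794 0.    ]
coin_roll_0 side 0.49 [294. 242.] [0.6849 0.307  0.    ]
  tri [0.5087 0.4458 0.1243]
0.85
```

View pics/scene0.png

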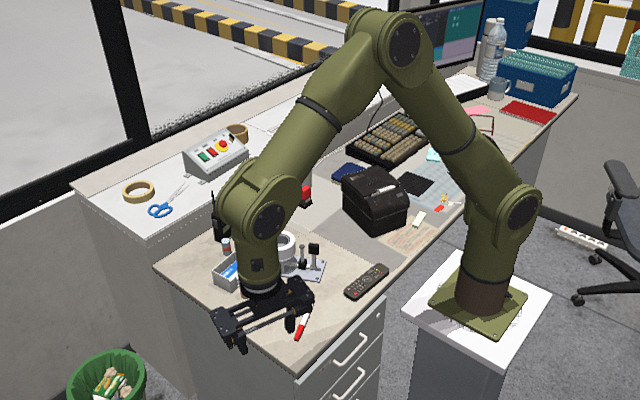

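View pics/side0.png

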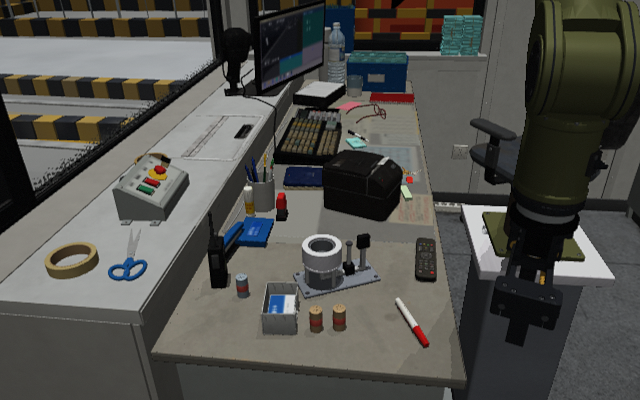

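View pics/wrist0.png

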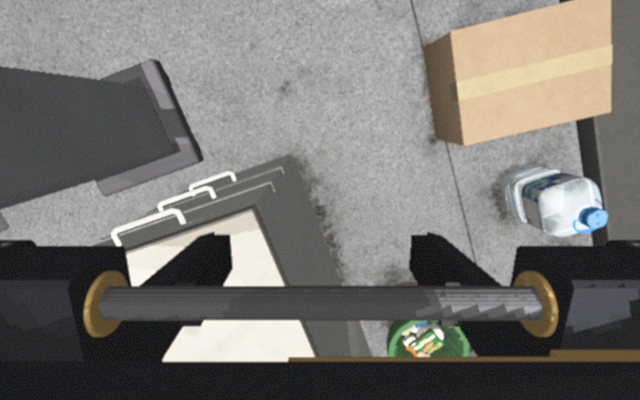

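The side view shows the holder (ring at px 320,250, lug at 363,240), two coin rolls at (316,318) and (339,318), and a third at (242,285). The scene view shows a dark square mat near (412,183). It's behind the black printer in the side view. Next I'll check the wrist camera geometry and the mat.

```bash
python3 - <<'E'
from h import *
st=r.get_state();T=Ro.from_quat(st["eef_rot"]).as_matrix();p=np.array(st["tool_pos"])
s=r.snapshot("wrist");R=np.array(s["R"]);t=np.array(s["t"])
print("cam in tool",(T.T@(-R.T@t-p)).round(4)); print("cam axes in tool (rows x,y,z)",(R@T).round(3)); print(s["intrinsics"])
s=r.snapshot("scene");f=s["frame"]
cv2.imwrite("pics/sc1.png",cv2.resize(f[130:300,200:500],None,fx=2.6,fy=2.6,interpolation=cv2.INTER_CUBIC)[...,::-1])
d=r.trace("scene","mat")
for x in d[:2]:
    q=cv2.minAreaRect(np.argwhere(x["region"]).astype(np.float32)[:,::-1].copy());print(x["p"],x["centre"],x["region"].sum())
    c,_=cv2.findContours(x["region"].astype(np.uint8),0,2);c=max(c,key=cv2.contourArea);a=cv2.approxPolyDP(c,3,True)[:,0]
    for u in a: print(u,atz(s,u[::-1],.006).round(3))
E
```

```text
cam in tool [ 0.0003 -0.1376  0.0683]
cam axes in tool (rows x,y,z) [[ 1.     0.001 -0.   ]
 [ 0.    -0.263 -0.965]
 [-0.001  0.965 -0.263]]
[[321.20264312   0.         320.35939681]
 [  0.         321.20264312 197.23074154]
 [  0.           0.           1.        ]]
0.91 [186.0, 417.5] 520
[398 178] [ 0.499 -0.366  0.006]
[400 185] [ 0.468 -0.332  0.006]
[414 194] [ 0.399 -0.316  0.006]
[431 183] [ 0.388 -0.414  0.006]
[410 172] [ 0.486 -0.428  0.006]
```

View pics/sc1.png

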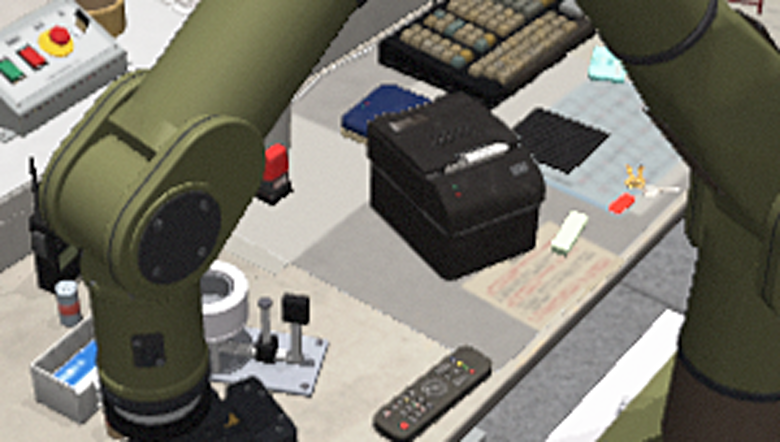

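The dark mat is at about (0.44,-0.37), with the printer between it and the holder. I'll move to a viewpoint over the holder.

```bash
python3 -m inch '-258 0 -359 -38; -258 0 -359 -38; -258 0 -359 -38; -258 0 -359 -38; -258 0 -359 -38; -258 0 -359 -38; -258 0 -359 -38; -258 0 -359 -38; -258 0 -359 -38; -258 0 -359 -38' 1
python3 - <<'E'
from h import *
st=r.get_state();T=Ro.from_quat(st["eef_rot"]).as_matrix();p=np.array(st["tool_pos"]);print(p,T.round(3).tolist(),st["q"],st["qd"])
s=r.snapshot("wrist");cv2.imwrite("pics/w2.png",s["frame"][...,::-1])
H=dict(lift_grip=.087,ring_top=.102,stand=0,dish_center=.08)
for n,z in H.items():
    for d in r.tip_of("wrist",n)[:2]:
        print(n,round(d["p"],2),np.round(d["centre"]),atz(s,d["centre"],z).round(4))
g=r.trace("wrist","lift_grip")
print([(x["p"],x["centre"],x["region"].sum()) for x in g])
E
```

```text
clock: 2.0
tool_pos: [0.4644, 0.2201, 0.2463]
eef_rot: [-0.417, -0.571, 0.573, 0.414]
contact_force: [-0.3, -0.2, 0.3]
opening: 0.999
[0.4643611  0.22006586 0.24628532] [[-0.308, 0.002, -0.951], [0.951, -0.005, -0.308], [-0.005, -1.0, -0.0]] [-0.2605881   0.56914241 -0.43513293  1.8895751   0.34386498  0.75782775
  0.99541849] [-0.08574721 -0.00432012 -0.09017129  0.01524483 -0.03813429 -0.02092575
 -0.05748289]
lift_grip 0.64 [137. 313.] [0.4244 0.1995 0.087 ]
stand 0.58 [208. 326.] [0.5106 0.2418 0.    ]
dish_center 0.76 [234. 329.] [0.5126 0.2448 0.08  ]
[(0.8, [147.0, 313.5], np.int64(804))]
```

View pics/w2.png

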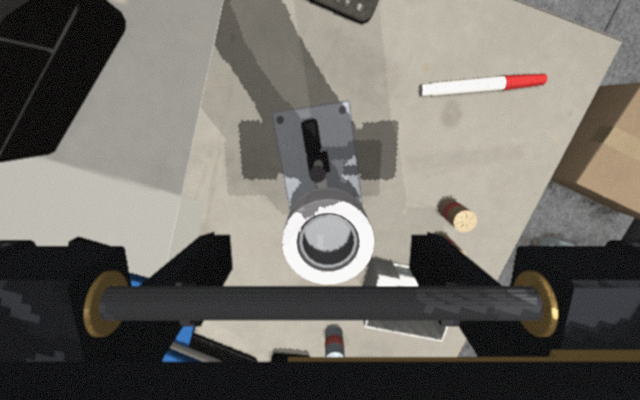

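```bash
python3 - <<'E'
from h import *
s=r.snapshot("wrist");f=s["frame"]
st=r.get_state();print(np.round(st["tool_pos"],4),np.round(st["contact_force"],1))
c=f[90:290,260:400];cv2.imwrite("pics/w3.png",cv2.resize(c,None,fx=3,fy=3,interpolation=cv2.INTER_CUBIC)[...,::-1])
m=(f.min(2)>225).astype(np.uint8);m[:190]=0;m[285:]=0;m[:,:270]=0;m[:,385:]=0
cs,_=cv2.findContours(m,0,2);k=max(cs,key=cv2.contourArea);e=cv2.fitEllipse(k);print(e,atz(s,e[0][::-1],.102))
g=r.trace("wrist","lift_grip")[0]["region"]
k=cv2.minAreaRect(np.argwhere(g)[:,::-1].astype(np.float32).copy());print(k)
P=np.argwhere(g);print(P.min(0),P.max(0))
E
```

```text
[0.4594 0.2289 0.2469] [ 0.6  0.  -0.3]
((315.4924621582031, 243.4981231689453), (74.09371948242188, 83.9793472290039), 91.28251647949219) [0.51227021 0.24292432 0.102     ]
((305.0904846191406, 154.25338745117188), (68.8816909790039, 21.256458282470703), 70.34617614746094)
[121 290] [188 319]
```

View pics/w3.png

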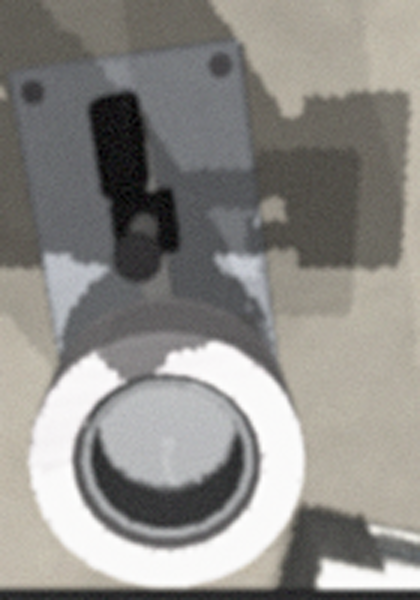

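```bash
python3 - <<'E'
from h import *
s=r.snapshot("wrist")
C=[atz(s,(90+y/3,260+x/3),.104) for x,y in((92,100),(137,92),(147,188),(104,198))]
c=np.mean(C,0);print(np.round(C,4),c)
ring=np.array([.51227,.24292]);d=c[:2]-ring;print(np.linalg.norm(d),np.degrees(np.arctan2(*(-d)[::-1])))
# plate corners z=.008
B=[atz(s,(90+y/3,260+x/3),.008) for x,y in((10,74),(243,41))];v=B[0]-B[1];print(B,np.linalg.norm(v),np.degrees(np.arctan2(v[1],v[0])))
st=r.get_state();T=Ro.from_quat(st["eef_rot"]).as_matrix();p=np.array(st["tool_pos"])
print(p,T.round(3).tolist());g=np.array([c[0],c[1],.09]);print("lug in tool",T.T@(g-p)*1000)
for n in("scene","side"):
    s=r.snapshot(n);print(n,[proj(s,x) for x in([*ring,.102],[c[0],c[1],.104])])
    cv2.imwrite(f"pics/{n}4.png",cv2.resize(s["frame"][200:320,250:410],None,fx=4,fy=4)[...,::-1])
E
```

```text
[[0.4138 0.187  0.104 ]
 [0.4076 0.1984 0.104 ]
 [0.4325 0.2096 0.104 ]
 [0.4393 0.1987 0.104 ]] [0.42328751 0.19841983 0.104     ]
0.09948944122506215 26.569648869582664
[array([0.42107984, 0.14781956, 0.008     ]), array([0.38138984, 0.22721286, 0.008     ])] 0.08876144171202423 -63.43878633183786
[0.45969608 0.22843287 0.24679929] [[-0.322, -0.0, -0.947], [0.947, 0.0, -0.322], [0.0, -1.0, -0.0]]
lug in tool [-16.75326418 156.79053975  44.14111189]
scene [array([280.12009521, 239.76012106]), array([313.73447819, 244.34994657])]
side [array([322.20963483, 243.91449342]), array([363.8511817 , 234.34201722])]
```

View pics/side4.png

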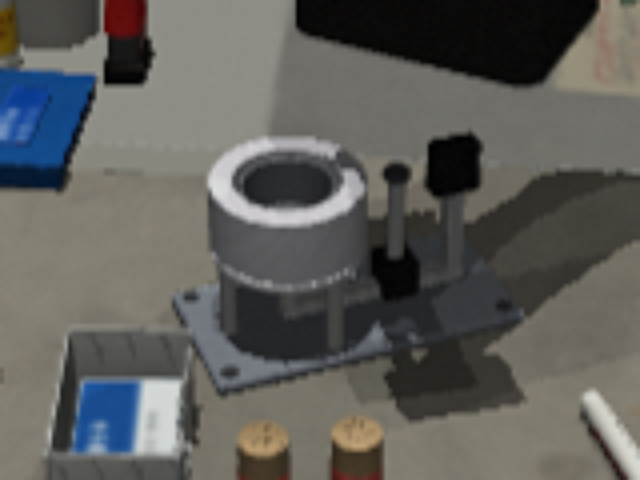

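Holder yaw is 26.6° from both the plate edge and the ring–lug line. The ring–lug distance measures 99.5 mm against 100 given, and the side view agrees. I'll go above the lug.

```bash
python3 -m inch '-17 0 44 -8; -17 40 44 -8; -17 80 44 -8; -17 100 44 -8; -17 100 44 -8; -17 100 44 -8'
python3 - <<'E'
from h import *
s=r.snapshot("wrist");f=s["frame"]
cv2.imwrite("pics/w5.png",f[...,::-1])
st=r.get_state();T=Ro.from_quat(st["eef_rot"]).as_matrix();p=np.array(st["tool_pos"]);print(p,T.round(3).tolist(),st["clock"])
print("lug in tool",T.T@(np.array([.423,.1983,.093])-p)*1000, proj(s,[.423,.1983,.104]))
E
```

```text
clock: 3.15
tool_pos: [0.4241, 0.1976, 0.147]
eef_rot: [0.371, 0.602, -0.602, -0.371]
contact_force: [0.9, -0.0, 0.5]
opening: 1.001
[0.42459692 0.19779332 0.14756733] [[-0.449, 0.001, -0.894], [0.894, 0.001, -0.449], [0.0, -1.0, -0.002]] 3.2
lug in tool [ 1.15281694 54.56567151  1.28793709] [321.25511261 226.2527832 ]
```

View pics/w5.png

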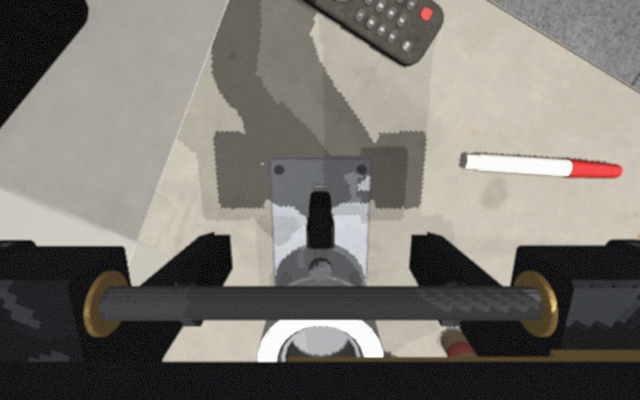

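The lug is centred between the jaws (column 320) and square to them. I'll descend and grip.

```bash
python3 -m inch '0 35 0 0; 0 64 0 0; 0 64 0 0; 0 64 0 0'; python3 -m inch '0 0 0 0; 0 0 0 0; 0 0 0 0; 0 0 0 0; 0 0 0 0; 0 0 0 0; 0 0 0 0' -1 30
```

```text
clock: 3.6
tool_pos: [0.4246, 0.1976, 0.0838]
eef_rot: [0.371, 0.602, -0.601, -0.371]
contact_force: [0.5, 0.5, 0.6]
opening: 0.998
clock: 4.3
tool_pos: [0.4241, 0.1971, 0.0827]
eef_rot: [-0.371, -0.602, 0.602, 0.371]
contact_force: [-0.3, 0.4, 0.3]
opening: 0.39
```

```bash
python3 -m inch '0 0 0 0; 0 0 0 0; 0 0 0 0; 0 0 0 0; 0 0 0 0; 0 0 0 0'
```

```text
clock: 4.9
tool_pos: [0.424, 0.1972, 0.0827]
eef_rot: [0.371, 0.602, -0.602, -0.371]
contact_force: [-0.1, 0.9, -0.9]
opening: 0.158
```

It's gripped: 0.158 × 88 = 14 mm. I'll raise it smoothly.

```bash
python3 -m inch '0 -3 0 0; 0 -8 0 0; 0 -13 0 0; 0 -18 0 0; 0 -23 0 0; 0 -28 0 0; 0 -32 0 0; 0 -34 0 0; 0 -36 0 0; 0 -36 0 0'
```

```text
clock: 5.9
tool_pos: [0.4241, 0.1972, 0.1188]
eef_rot: [0.371, 0.602, -0.602, -0.371]
contact_force: [0.5, 1.4, -5.3]
opening: 0.159
```

```bash
python3 -m inch '0 -1 0 0; 0 -2 0 0; 0 -2 0 0'
```

```text
clock: 6.2
tool_pos: [0.4241, 0.1972, 0.1191]
eef_rot: [-0.371, -0.601, 0.602, 0.372]
contact_force: [3.9, 2.5, -29.5]
opening: 0.153
```

It's hard against the top stop: the force jumped to 29.5 N and it rose 36 mm. I'll relax, open the jaws and rise.

```bash
python3 -m inch '0 1 0 0; 0 1.5 0 0'; python3 -m inch '0 0 0 0; 0 0 0 0; 0 0 0 0; 0 0 0 0; 0 0 0 0; 0 0 0 0; 0 0 0 0' 1; python3 -m inch '0 -40 0 0; 0 -85 0 0; 0 -130 0 0; 0 -130 -40 0; 0 -130 -50 0; 0 -130 -50 0; 0 -130 -50 0'
python3 - <<'E'
from h import *
s=r.snapshot("wrist");f=s["frame"]
cv2.imwrite("pics/w6.png",f[...,::-1])
st=r.get_state();T=Ro.from_quat(st["eef_rot"]).as_matrix();p=np.array(st["tool_pos"]);print(p,T.round(3).tolist(),st["clock"])
for d in r.tip_of("wrist","dish_center"): print(d["p"],d["centre"],atz(s,d["centre"],.116))
for d in r.tip_of("wrist","lift_grip"): print(d["p"],d["centre"],atz(s,d["centre"],.123))
s=r.snapshot("side");cv2.imwrite("pics/side6.png",cv2.resize(s["frame"][200:320,250:410],None,fx=4,fy=4)[...,::-1])
E
```

```text
clock: 6.4
tool_pos: [0.424, 0.1972, 0.1188]
eef_rot: [-0.371, -0.602, 0.602, 0.371]
contact_force: [1.3, 1.7, -13.3]
opening: 0.159
clock: 7.1
tool_pos: [0.4241, 0.1971, 0.1193]
eef_rot: [0.371, 0.602, -0.602, -0.371]
contact_force: [-0.0, 0.2, -0.4]
opening: 0.764
clock: 7.8
tool_pos: [0.4674, 0.2188, 0.2482]
eef_rot: [-0.371, -0.601, 0.603, 0.372]
contact_force: [-0.1, 0.5, -0.2]
opening: 1.003
[0.46714659 0.21869595 0.24820365] [[-0.449, -0.003, -0.894], [0.894, -0.002, -0.449], [-0.0, -1.0, 0.004]] 7.85
0.71 [250.1, 320.7] [0.51615897 0.24419184 0.116     ]
0.79 [139.1, 322.1] [0.42594047 0.20013136 0.123     ]
```

View pics/w6.png

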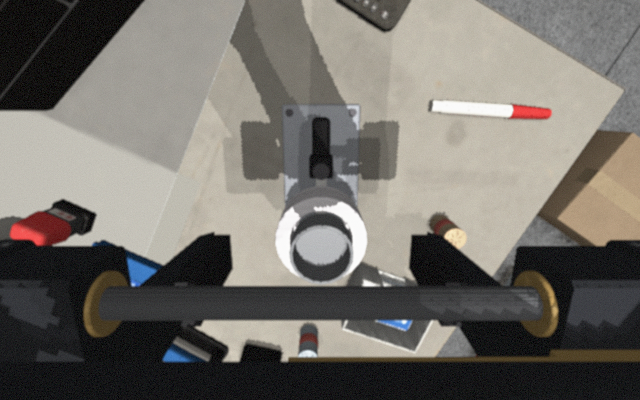

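View pics/side6.png

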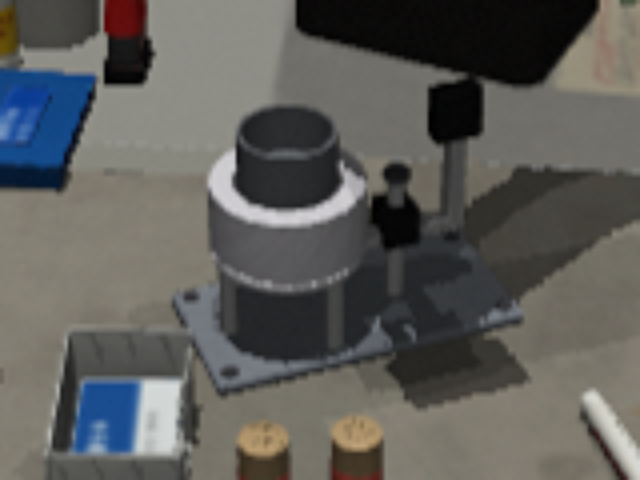

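The dish stands proud of the ring and the lug is up. I'll move over the dish and descend so the tips stop about 5 mm above the ring.

```bash
python3 -m inch '1 0 -40 0; 1 0 -51 0; 1 40 -51 0; 1 70 -51 0; 1 70 -51 0; 1 70 -51 0'
python3 - <<'E'
from h import *
s=r.snapshot("wrist");f=s["frame"]
cv2.imwrite("pics/w7.png",f[...,::-1])
st=r.get_state();T=Ro.from_quat(st["eef_rot"]).as_matrix();p=np.array(st["tool_pos"]);print(p,st["clock"])
print("in tool",T.T@(np.array([.5123,.243,.115])-p)*1000)
E
```

```text
clock: 8.6
tool_pos: [0.5135, 0.2434, 0.1794]
eef_rot: [-0.371, -0.602, 0.602, 0.371]
contact_force: [-0.3, 0.4, 0.0]
opening: 0.997
[0.51419395 0.24386387 0.18033933] 8.65
in tool [5.25716759e-02 6.53364074e+01 2.17085068e+00]
```

View pics/w7.png

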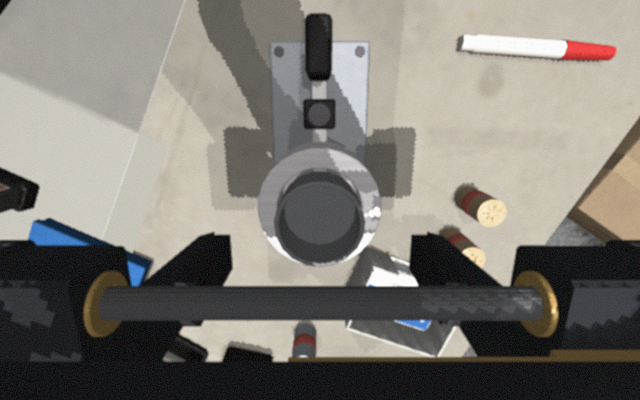

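The dish is centred at column 319. I'll descend and grip.

```bash
python3 -m inch '0 30 2 0; 0 55 2 0; 0 65 2 0; 0 65 2 0; 0 65 2 0'; python3 -m inch '0 0 0 0; 0 0 0 0; 0 0 0 0; 0 0 0 0; 0 0 0 0; 0 0 0 0; 0 0 0 0; 0 0 0 0; 0 0 0 0' 0.1 15
```

```text
clock: 9.15
tool_pos: [0.513, 0.2431, 0.1156]
eef_rot: [0.372, 0.603, -0.601, -0.371]
contact_force: [0.3, 0.4, 0.0]
opening: 1.003
clock: 10.05
tool_pos: [0.5123, 0.2425, 0.1144]
eef_rot: [0.371, 0.602, -0.602, -0.371]
contact_force: [0.2, -0.7, 3.5]
opening: 0.641
```

```bash
python3 -m inch '0 0 0 0; 0 0 0 0; 0 -3 0 0; 0 -10 0 0; 0 -30 0 0; 0 -60 0 0; 0 -100 0 0; 0 -140 0 0; 0 -140 0 0; 0 -140 0 0' -0.5 20
python3 - <<'E'
from h import *
s=r.snapshot("wrist");cv2.imwrite("pics/w8.png",s["frame"][...,::-1])
s=r.snapshot("scene");f=s["frame"];cv2.imwrite("pics/sc8.png",f[...,::-1])
for d in r.trace("scene","mat")[:2]:
    print(d["p"],d["region"].sum());c,_=cv2.findContours(d["region"].astype(np.uint8),0,2);c=max(c,key=cv2.contourArea);a=cv2.approxPolyDP(c,2,True)[:,0]
    for u in a: print(u,atz(s,u[::-1],.006).round(3))
s=r.snapshot("side");cv2.imwrite("pics/side8.png",s["frame"][...,::-1])
E
```

```text
clock: 11.05
tool_pos: [0.5121, 0.2423, 0.2548]
eef_rot: [0.372, 0.602, -0.601, -0.371]
contact_force: [0.3, -0.9, -1.8]
opening: 0.635
0.87 565
[398 177] [ 0.503 -0.371  0.006]
[400 184] [ 0.472 -0.337  0.006]
[414 196] [ 0.393 -0.305  0.006]
[419 196] [ 0.379 -0.316  0.006]
[433 182] [ 0.386 -0.425  0.006]
[410 172] [ 0.486 -0.428  0.006]
0.19 239
[307 185] [ 0.729 -0.118  0.006]
[300 189] [ 0.732 -0.083  0.006]
[298 205] [ 0.673 -0.007  0.006]
[301 207] [ 0.658 -0.005  0.006]
[311 203] [ 0.646 -0.044  0.006]
```

View pics/side8.png

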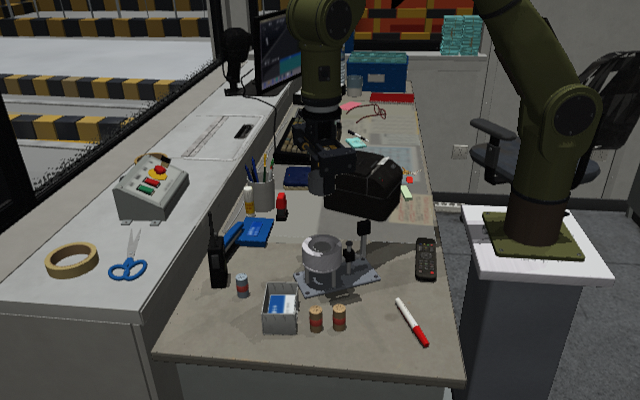

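View pics/sc8.png

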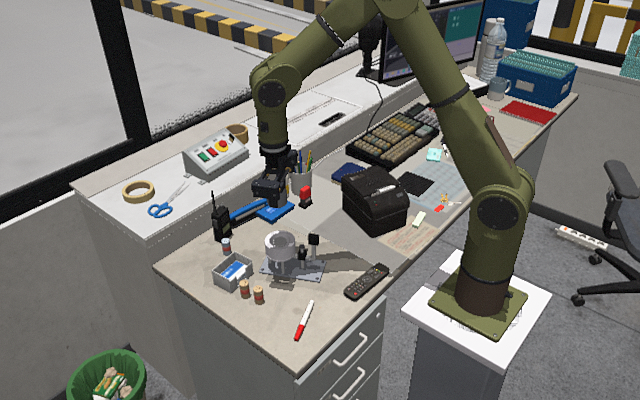

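View pics/w8.png

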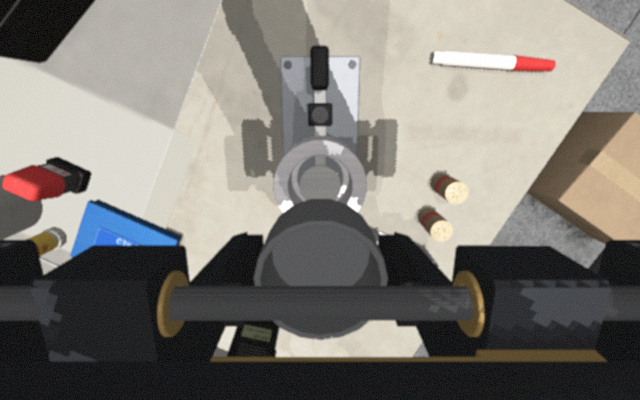

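The dish is held upright (opening 0.635 is 56 mm) and clear of the holder. Before crossing, I need the printer's height and extent.

```bash
python3 - <<'E'
from h import *
s=r.snapshot("scene")
f=s["frame"];cv2.imwrite("pics/pr.png",cv2.resize(f[150:250,330:450],None,fx=6,fy=6,interpolation=cv2.INTER_CUBIC)[...,::-1])
s2=r.snapshot("side");cv2.imwrite("pics/pr2.png",cv2.resize(s2["frame"][130:240,280:440],None,fx=5,fy=5,interpolation=cv2.INTER_CUBIC)[...,::-1])
E
```

```text
(no output)
```

View pics/pr.png

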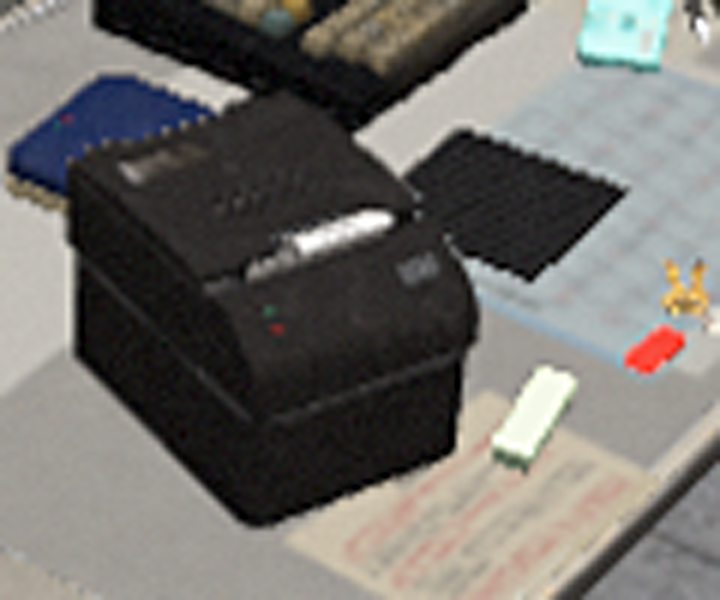

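View pics/pr2.png

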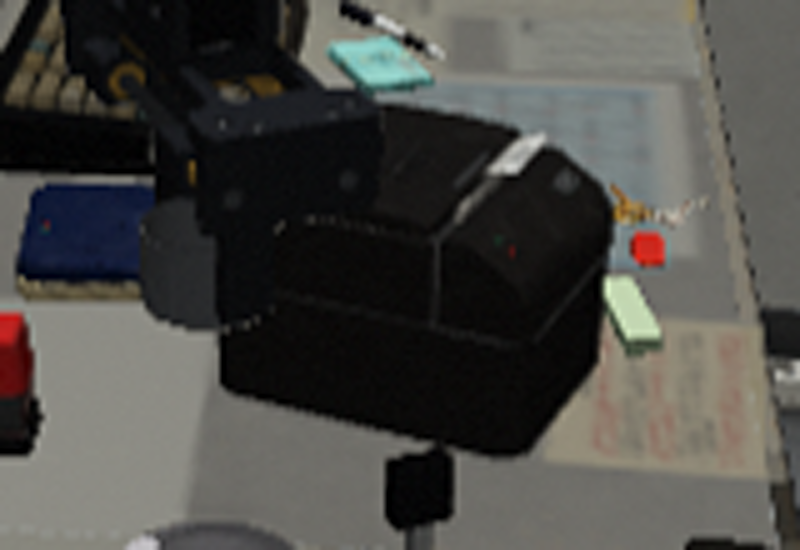

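```bash
python3 - <<'E'
from h import *
s=r.snapshot("scene")
P=lambda u,z:atz(s,(150+u[1]/6,330+u[0]/6),z).round(3)
for u in((250,523),(455,450),(75,355)):print("printer base",P(u,0))
b=P((75,355),0)
for z in(.1,.13,.15,.18): q=proj(s,[b[0],b[1],z]);print(z,((q-[330,150])*6).round())
b=P((250,523),0)
for z in(.05,.1,.13,.15,.18): q=proj(s,[b[0],b[1],z]);print(z,((q-[330,150])*6).round())
C=[P(u,.006) for u in((465,130),(628,188),(530,280))];print("mat",C,"c",(C[0]+C[2])/2,"left",C[0]+C[2]-C[1],np.linalg.norm(C[0]-C[1]),np.linalg.norm(C[2]-C[1]))
E
```

```text
printer base [ 0.382 -0.034  0.   ]
printer base [ 0.331 -0.156  0.   ]
printer base [ 0.545 -0.091  0.   ]
0.1 [ 77. 211.]
0.13 [ 78. 166.]
0.15 [ 79. 135.]
0.18 [80. 88.]
0.05 [254. 450.]
0.1 [259. 374.]
0.13 [263. 327.]
0.15 [265. 295.]
0.18 [268. 247.]
mat [array([ 0.495, -0.425,  0.006]), array([ 0.383, -0.432,  0.006]), array([ 0.379, -0.311,  0.006])] c [ 0.437 -0.368  0.006] left [ 0.491 -0.304  0.006] 0.11221853679316977 0.12106609764917675
```

The printer is at roughly y -0.03 to -0.21 and 0.15 m high or less. The dish bottom is at about 0.238, so it clears. The mat centre is about (0.437,-0.368) with sides roughly along x/y. I'll carry the dish across to a viewpoint beside the mat, turning the jaws parallel to the printer's face.

```bash
python3 -m inch '-25 -5 15 0; -63 -10 39 -4; -101 -10 62 -9; -139 -10 86 -14; -177 -10 110 -19; -215 -10 133 -24; -253 -10 157 -29; -291 -10 180 -34; -329 -10 204 -39; -367 -10 228 -43'; python3 -m inch '0 0 0 0'; python3 -c "
from h import *
st=r.get_state();print(st['q'],Ro.from_quat(st['eef_rot']).as_matrix().round(3).tolist())"
```

```text
clock: 12.4
tool_pos: [0.4724, -0.1897, 0.2639]
eef_rot: [0.124, 0.696, -0.696, -0.124]
contact_force: [0.7, 1.8, -0.4]
opening: 0.64
clock: 12.5
tool_pos: [0.4706, -0.1961, 0.2626]
eef_rot: [-0.128, -0.694, 0.697, 0.13]
contact_force: [-0.3, -0.6, -1.2]
opening: 0.634
[ 0.7805291   0.60934369 -0.77883281  1.86948442  0.54739271  0.89279379
  2.50806214] [[-0.933, -0.004, -0.359], [0.359, -0.003, -0.933], [0.002, -1.0, 0.004]]
```

J7 is near its range (2.51 of 2.66), so I'll turn back about 45°. The printer still has enough clearance that way.

```bash
python3 -m inch '-20 0 26 8; -40 0 52 16; -60 0 80 24; -80 0 105 32; -86 0 116 40; -86 0 116 45; -86 0 116 45; -86 0 116 45'
python3 - <<'E'
from h import *
st=r.get_state();T=Ro.from_quat(st["eef_rot"]).as_matrix();p=np.array(st["tool_pos"]);print(p,T.round(3).tolist(),np.round(st["q"],2))
s=r.snapshot("wrist");f=s["frame"];cv2.imwrite("pics/w9.png",f[...,::-1])
for d in r.tip_of("wrist","mat_top"): print(d["p"],d["centre"],atz(s,d["centre"],.006))
for d in r.trace("wrist","mat")[:2]:
    c,_=cv2.findContours(d["region"].astype(np.uint8),0,2);c=max(c,key=cv2.contourArea);a=cv2.approxPolyDP(c,4,True)[:,0]
    print(d["p"],d["region"].sum())
    for u in a: print(u,atz(s,u[::-1],.006).round(4))
E
```

```text
clock: 13.3
tool_pos: [0.5133, -0.3256, 0.2639]
eef_rot: [0.381, 0.596, -0.596, -0.381]
contact_force: [-0.2, 0.7, -0.7]
opening: 0.639
[ 0.51334581 -0.32555666  0.26385697] [[-0.42, -0.001, -0.908], [0.908, 0.001, -0.42], [0.001, -1.0, 0.0]] [ 0.8   0.69 -0.55  1.59  0.41  0.98  2.12]
0.89 [96.3, 306.8] [ 0.44425575 -0.37429468  0.006     ]
0.93 10634
[280  23] [ 0.3858 -0.4332  0.006 ]
[246 121] [ 0.5006 -0.4288  0.006 ]
[334 157] [ 0.4954 -0.3145  0.006 ]
[374  67] [ 0.3825 -0.3174  0.006 ]
```

View pics/w9.png

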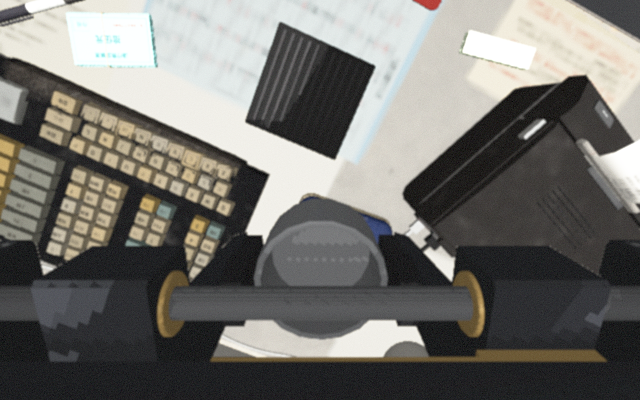

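The mat centre is (0.441,-0.374) from its four traced corners, within 7 mm of the scene-camera estimate. I'll move over it and partway down.

```bash
python3 -m inch '-6 0 40 0; -13 0 80 0; -13 30 86 0; -13 65 86 0; -13 105 86 0; -13 145 86 0; -13 180 86 0; -13 200 86 0; -13 210 86 0; -13 210 86 0'
python3 - <<'E'
from h import *
st=r.get_state();print(np.round(st["tool_pos"],4),np.round(st["contact_force"],1))
s=r.snapshot("wrist");cv2.imwrite("pics/w10.png",s["frame"][...,::-1])
s=r.snapshot("scene");cv2.imwrite("pics/sc10.png",cv2.resize(s["frame"][130:250,340:500],None,fx=4,fy=4)[...,::-1])
E
```

```text
clock: 14.45
tool_pos: [0.4402, -0.3736, 0.0533]
eef_rot: [0.381, 0.595, -0.595, -0.382]
contact_force: [-0.5, -0.1, -1.5]
opening: 0.632
[ 0.4402 -0.3736  0.0533] [-0.5 -0.1 -1.5]
```

View pics/w10.png

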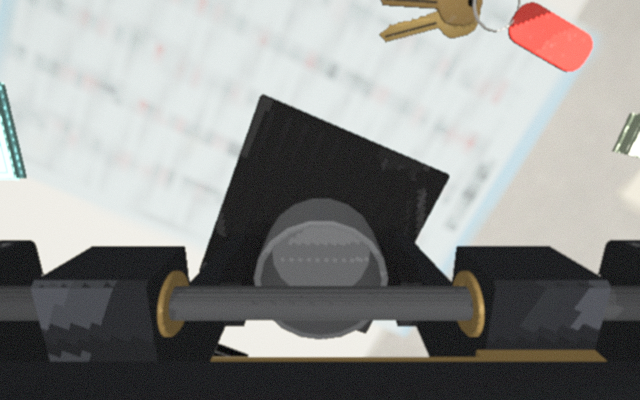

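View pics/sc10.png

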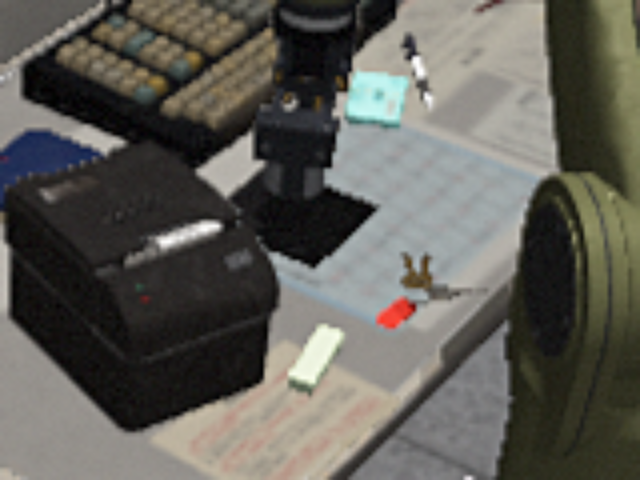

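The dish is above the mat and well inside it. I'll lower slowly and watch the force.

```bash
python3 -m inch '0 10 0 0; 0 18 0 0; 0 23 0 0; 0 26 0 0; 0 28 0 0; 0 29 0 0; 0 29 0 0'; python3 -m inch '0 1 0 0; 0 1 0 0'
```

```text
clock: 15.25
tool_pos: [0.4405, -0.3741, 0.0251]
eef_rot: [0.382, 0.595, -0.595, -0.382]
contact_force: [0.3, 0.4, -1.1]
opening: 0.638
clock: 15.45
tool_pos: [0.4405, -0.3742, 0.0242]
eef_rot: [0.382, 0.595, -0.595, -0.382]
contact_force: [0.5, -0.1, -0.4]
opening: 0.638
```

```bash
python3 -m inch '0 0.5 0 0; 0 1 0 0; 0 1 0 0'
```

```text
clock: 15.75
tool_pos: [0.4405, -0.3742, 0.0232]
eef_rot: [0.382, 0.595, -0.595, -0.382]
contact_force: [0.5, -0.3, -0.6]
opening: 0.636
```

```bash
python3 -m inch '0 0.5 0 0; 0 1 0 0; 0 1 0 0'; python3 -m inch '0 0.3 0 0; 0 0.6 0 0; 0 0.6 0 0'
```

```text
clock: 16.05
tool_pos: [0.4405, -0.3742, 0.023]
eef_rot: [-0.382, -0.595, 0.595, 0.382]
contact_force: [-2.1, 1.4, 6.5]
opening: 0.641
clock: 16.35
tool_pos: [0.4405, -0.3742, 0.0229]
eef_rot: [-0.382, -0.595, 0.595, 0.382]
contact_force: [-1.9, 2.0, 11.6]
opening: 0.636
```

Contact at 0.023 (expected 0.0224). I'll relax slightly, release and rise.

```bash
python3 -m inch '0 -1 0 0; 0 -1 0 0'; python3 -m inch '0 0 0 0; 0 0 0 0; 0 0 0 0; 0 0 0 0' 0.6; python3 -m inch '0 0 0 0; 0 0 0 0; 0 0 0 0' 1; python3 -m inch '0 -5 0 0; 0 -25 0 0; 0 -60 0 0; 0 -100 0 0; 0 -140 0 0; 0 -180 0 0; 0 -180 -40 0; 0 -180 -70 0; 0 -180 -70 0'
python3 - <<'E'
from h import *
s=r.snapshot("wrist");cv2.imwrite("pics/w11.png",s["frame"][...,::-1])
for d in r.tip_of("wrist","dish"): print(d["p"],d["centre"],atz(s,d["centre"],.006))
for d in r.tip_of("wrist","mat_top"): print(d["p"],d["centre"],atz(s,d["centre"],.006))
s=r.snapshot("side");cv2.imwrite("pics/side11.png",s["frame"][...,::-1])
s=r.snapshot("scene");cv2.imwrite("pics/sc11.png",cv2.resize(s["frame"][130:250,340:500],None,fx=4,fy=4)[...,::-1])
E
```

```text
clock: 16.55
tool_pos: [0.4406, -0.3743, 0.023]
eef_rot: [-0.382, -0.595, 0.595, 0.382]
contact_force: [-1.1, -0.0, 4.6]
opening: 0.637
clock: 16.95
tool_pos: [0.4404, -0.3742, 0.0224]
eef_rot: [0.382, 0.595, -0.595, -0.382]
contact_force: [-1.1, 0.5, -0.2]
opening: 0.802
clock: 17.25
tool_pos: [0.4405, -0.3742, 0.0225]
eef_rot: [0.382, 0.595, -0.595, -0.382]
contact_force: [0.7, -0.3, 0.4]
opening: 0.998
clock: 18.15
tool_pos: [0.5089, -0.3411, 0.204]
eef_rot: [0.381, 0.598, -0.595, -0.379]
contact_force: [-0.1, 0.6, 0.0]
opening: 0.998
0.83 [100.7, 320.5] [ 0.44035968 -0.37254298  0.006     ]
```

View pics/w11.png

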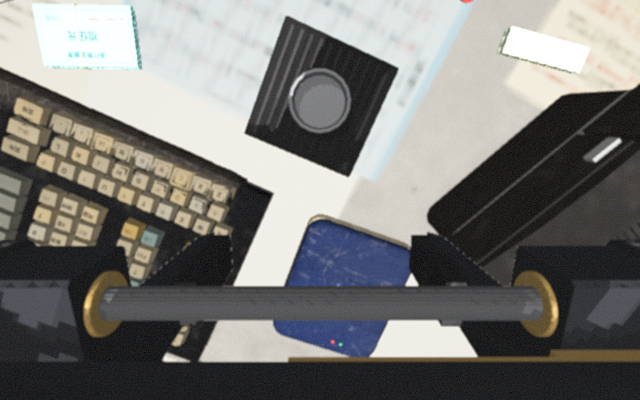

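View pics/side11.png

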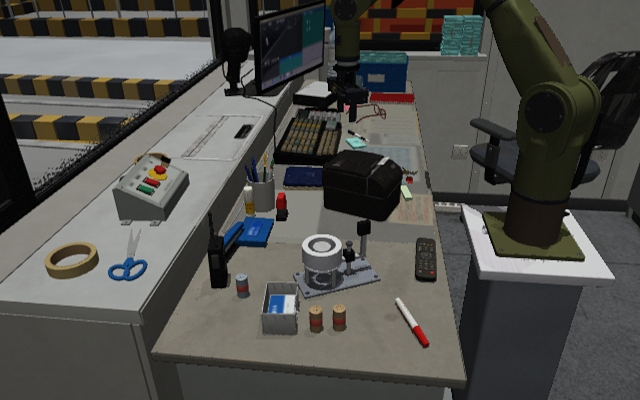

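View pics/sc11.png

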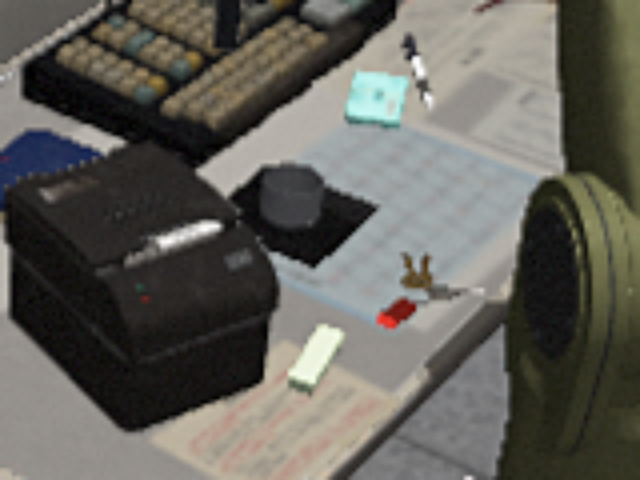

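The dish stands upright in the middle of the mat, around (320,100) in the wrist view. The lift is still up, and the stamp and rolls haven't moved. The gripper is open and clear. Handing in.

```bash
python3 -m inch '0 0 0 0; 0 0 0 0'; python3 -c "
from plant import r
print(r.finish_job())"
```

```text
clock: 18.6
tool_pos: [0.5033, -0.3457, 0.2025]
eef_rot: [-0.382, -0.595, 0.595, 0.382]
contact_force: [0.1, 0.2, 0.5]
opening: 0.998
the job is handed in; nothing more can be done
None
```

The dish is now standing upright in the middle of the change mat, and I handed the job in at about 18.6 s of the 45 s allowed.

- **Lift:** I gripped the lug across its 14 mm width and raised it 36 mm. The force then jumped to about 30 N, which showed it was against the top stop. After release, the pictures showed the lift still up and the dish standing above the ring.
- **Placing:** I took the dish from above and carried it over the printer. I lowered it in steps of about 1 mm until it touched (about 12 N at most), eased off, then opened the fingers.
- **Last checks:** The network put the dish's base at (0.440, -0.373), within 2 mm of the mat centre I measured at (0.441, -0.374). The mat extends well past the dish on every side. In the pictures the stamp and coin rolls stand where they were, and the gripper was open and touching nothing.
- **Disagreements:** The two fixed cameras' first estimates of the holder differed by 1–2 cm, so I used close wrist-camera views there. For the mat, the scene camera's estimate was about 7 mm off the wrist view, which I used. The network did not find the mat in the last wrist picture, because the dish covered its centre.

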